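# Roll the part-cut loaf over the ledge onto its side in the slicing guide

### The arm

A 7-joint arm with a two-finger parallel gripper is mounted at the origin on a cart in front of the work surface, level with it; the furniture and walls round the work are solid. World frame = base frame: x ahead of the robot, y to its left, z up, the work surface at z = 0. Lengths are in m, angles in rad, forces in N, time in s.
With the tool pointing down it reaches from about 0.425 to 0.875 m from the base axis. Payload 9.9 kg.
Tool frame: the origin (TCP) lies on the centre line of the jaws, within the pads' length; the fingertips stand 8 mm ahead of it and the grasp point (between the pads) lies 11 mm behind it (arm.nose_length is the distance from the TCP to the fingertips, in m); z points along the fingers, y is the line along which they close (so a half turn about z gives the same grasp; the last joint's range is limited). The gripper opens to 85 mm and grips with 20 to 120 N. Pads are 22 mm wide; open, the fingers measure 114 mm over their backs; the gripper's body (76 mm by 85 mm) begins 54 mm behind the grasp point. The pads swing forward as they close: fully open they stand 13 mm farther back than shut.
Start: joints at [-1.371, 0.576, 0.025, 1.437, -0.015, 1.129, -0.057], TCP at [0.189, 0.648, 0.239] pointing down, gripper open.
Joint ranges: [-2.76, 2.76], [-0.34, 2.15], [-1.52, 1.57], [0.19, 2.46], [-1.09, 4.23], [0.17, 1.99], [-2.82, 2.82]. Speed limits (rad/s): [2.22, 2.22, 3.01, 3.01, 3.14, 3.14, 3.14].

### API

Orientations are given as a unit quaternion [w, x, y, z].
In Python, from rig import arm gives the robot as it stands. Calls block until the motion is done:
- arm.move_to(position, orientation): joint-space move of the TCP to a pose.
- arm.line_to(position, frame=None, speed=0.15): straight line of the TCP; frame=None keeps the orientation; speed is the mean speed in m/s.
- arm.movej(angles): joint-space move.
- arm.grip(opening, effort=None): finger opening in m; effort is the grip in N (None keeps the last); returns when the fingers have stopped.
- arm.dwell(seconds).
- arm.solve_ik(position, orientation): joint angles nearest the present ones, or None.
- arm.read_state(): the state.
- arm.get_image(name): name is "scene" or "top" or "wrist"; returns the picture (400x640x3 uint8, red, green, blue); there is no depth.
- arm.calibration(name): a dict with "mtx" (3x3 intrinsics, pixels), "eye" and "attitude" of the camera in the world. Camera axes: x right, y up, looking along -z (the intrinsics and any distortion apply to the point x, -y, -z); pixel columns grow to the right and rows downward; lengths in m; the calibration is good to about 2 mm. A picture is of the moment at which its call begins: read the wrist's pose just before it. calibration takes no time and is no camera call; for the wrist camera it gives the pose at the moment of the call.
A pose or a line that the arm cannot do raises arm.IKError and nothing moves.
- arm.sign_off(): hands the job in; it is judged then, once.
The state is a dict: "t": time; "joints": joint angles; "joint_vel": joint speeds; "tau": joint torques, N m; "tcp_pos": TCP position; "tool_rot": TCP orientation; "contact_force": force on the tool from outside, world axes, zero at the start; "ft_torque": the same for the moment, N m; "opening": finger opening in m; "grasp_force": force on a finger pad.
Only numpy, scipy, OpenCV 4.12 (cv2) and the standard library are available. Lean on these libraries where they do the work, as an engineer would, in place of code of your own. Each camera call takes 0.05 s, during which the arm holds its last target. There are 200 camera calls.

### The job

Get the part-cut loaf ready for slicing: set the guide's thickness slide to its thickest, hard out against its end stop, and put the loaf down upright on the guide's loading ledge and let go of it. Then roll it over the edge of the ledge so that it drops onto its side in the slicing bed (never tip it over anywhere else or in the air), and bring it home: flat base along the ledge, crown towards the fence, cut face up against the stop plate. Leave the other things on the counter where they are.

Things in the scene. Friction and masses are not known exactly. Their poses are not given: they have to be found in the camera images.
- loaf: part-cut tin loaf, rigid, about 0.3 kg, 56 mm wide (its x), 110 mm long (its y), 59 mm high (its z, up at the start) with a dark slashed crown on top. Origin: centre of its flat underside. Cream-coloured cut face at -y, brown heel at +y. Sides flat up to 50 mm; crown flat over its middle 40 mm. Starts upright on the round board, turned any way
- loaf_mid (a point): middle of the loaf, 29 mm above its underside
- loaf_cut (a point): centre of the cream-coloured cut face of the loaf (55 mm from the middle along loaf -y)
- loaf_crown (a point): top of the loaf's crown, 59 mm above the underside
- slicing_guide: wooden slicing guide, fixed; spans x -77 to +81 mm (x points away from the robot) and y -141 to +130 mm from its origin on the counter top. Near side: pale loading ledge, top z 48 mm, x -77 to -5, y -85 to +130. Past its upright face at x -5: slicing bed, top z 20 mm, open at the +y end, with a low fence along the far side (x 71 to 81, top z 40 mm)
- step_edge (a point): point on the ledge's upper edge (steel strip), at x -5, y +35, z 48 mm in the guide's frame, axes as the guide's; the step down to the bed is 28 mm. A 4 mm knife slot crosses ledge and fence at guide y -37 mm; the thickness stop stands at the bed's -y end
- thickness_slide (a joint): position of the thickness slide, m: 0 = thinnest, 0.032 = thickest, at its end stop. It grows as the slide moves towards the guide's -y, away from the bed; moves with about 3 N of friction and stays where it is left
- stop_face (a point): centre of the upright steel stop plate's face that looks to guide +y, 24 mm above the bed; axes as the guide's. The plate is 68 mm wide, 5 mm thick and its top is 46 mm above the bed; it moves with the slide (face at guide y -39 mm at joint 0, -71 mm at 0.032; guide x 33 mm)
- slide_knob (a point): on the axis of the slide's upright black knob (24 mm across; its grip runs from 38 to 66 mm above the counter), here 54 mm above the counter. It stands 37 mm behind the plate's face, towards guide -y; the slide's steel foot under it is 36 mm wide with its top 30 mm above the counter
- bread_board: round dark wooden board, fixed, 160 mm across, 12 mm high, origin under its centre; the loaf starts on it
- honey_jar: jar of amber honey with a red lid, 57 mm across, 77 mm high, origin under its centre; beside the bread board, leave alone
- egg_timer: red and white wind-up timer, 63 mm across, 52 mm high, origin under its centre; beside the bread board, leave alone
- round_cutter: round tin cookie cutter, 57 mm across, 30 mm high, origin under its centre; beside the bread board, leave alone
- loaf_tin: empty grey loaf tin, 152 x 70 mm, 52 mm high, origin under its centre; behind the guide, leave alone
- counter_bell: chrome counter bell on a black foot, 82 mm across, 58 mm high, origin under its centre; right of the guide, leave alone
- sweet_bowl: stoneware bowl of wrapped sweets, 106 mm across, 68 mm high, origin under its centre; right of the guide, leave alone

How it is judged:
By the outcome, as a careful person would: the job done as asked, in the order asked, and still so for the second after the job is handed in, with the robot touching nothing.
It also fails if it takes over 72 s, if anything falls off the work surface, if the arm or the gripper's body presses on something with over 40 N, if the wrist force passes 120 N, or if a joint passes its speed limit or range.

## Working session

There is one attempt and no reset: what is moved stays moved. The work goes in short steps, each a Python script; the robot and the scene stay as the last script left them, time stands still between calls to the robot, and variables do not carry over. Pictures are saved under pics/ and viewed, at most 10 in all, crops included, and the job is handed in when it is done.

```bash
ls; mkdir -p pics
python3 - <<'E'
from rig import arm
import cv2,numpy as np
for n in("top","scene"):
    c=arm.calibration(n); print(n,c)
    cv2.imwrite(f"pics/{n}0.png",arm.get_image(n)[:,:,::-1])
print(arm.read_state())
E
```

```text
pics
top {'mtx': array([[505.81754523,   0.        , 313.84205817],
       [  0.        , 505.81754523, 207.67525579],
       [  0.        ,   0.        ,   1.        ]]), 'eye': array([ 0.45941178, -0.05011124,  1.76957597]), 'attitude': array([ 0.71068459,  0.01576592, -0.01446813, -0.70318526])}
scene {'mtx': array([[501.49400685,   0.        , 319.24192589],
       [  0.        , 501.49400685, 201.02789822],
       [  0.        ,   0.        ,   1.        ]]), 'eye': array([-0.10121583, -0.64023686,  1.14255673]), 'attitude': array([ 0.87135957,  0.30524391, -0.13492428, -0.35965831])}
{'t': 0.1, 'joints': array([-1.37081815,  0.57647413,  0.02485869,  1.43779309, -0.01497878,
        1.12900128, -0.0564707 ]), 'joint_vel': array([-0.00136714, -0.00090723, -0.00098129, -0.00169527, -0.00083018,
        0.00096109, -0.00062636]), 'tau': array([ 6.70438007e-03, -7.67297173e+01,  2.25799240e+00, -2.86600542e+01,
        1.58347597e-02,  8.64730129e-03,  1.43839065e-05]), 'tcp_pos': array([0.18888788, 0.64763799, 0.23852251]), 'tool_rot': array([-5.47010044e-05,  1.41382841e-01,  9.89954714e-01, -7.43572964e-04]), 'contact_force': array([ 0.6111912 , -0.26906177, -0.05054653]), 'ft_torque': array([ 0.00832774, -0.02359458,  0.01393449]), 'grasp_force': 0.0, 'opening': 0.08495878987456569}
```

View pics/top0.png

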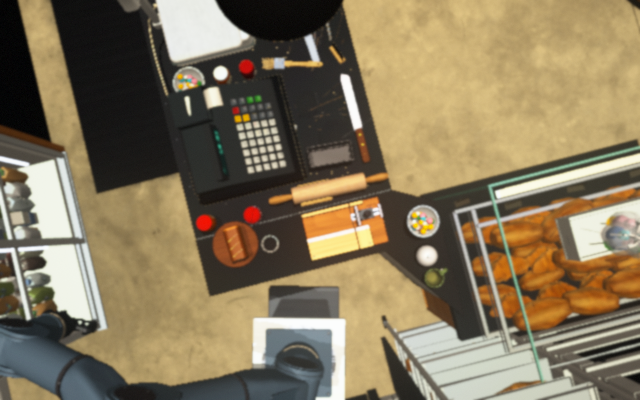

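View pics/scene0.png

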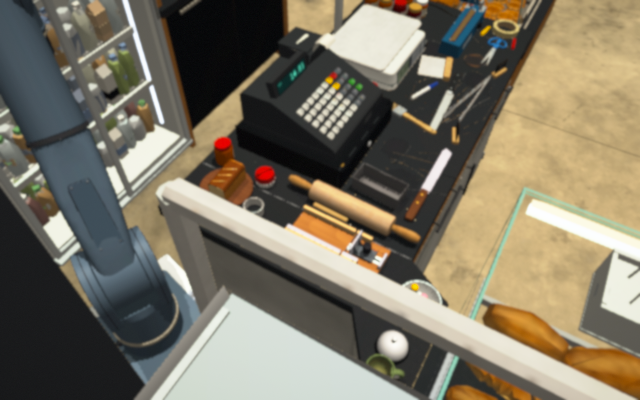

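The top view shows the loaf on the board at about (235,243) with its cut face end unclear. The guide is at about (345,228), with the knob and stop at its right end near (370,215). The jar and timer are red, at (205,222) and (252,214), and the cutter is at (270,243). In the scene view a rail hides part of the guide.

```bash
cat > h.py <<'E'
from rig import arm
import cv2,numpy as np
from scipy.spatial.transform import Rotation as R
def q2R(q): return R.from_quat(np.r_[q[1:],q[0]]).as_matrix()
def cast(c,uv,z):
    uv=np.atleast_2d(np.array(uv,float)); K=c["mtx"]
    d=np.c_[(uv[:,0]-K[0,2])/K[0,0],-(uv[:,1]-K[1,2])/K[1,1],-np.ones(len(uv))]@q2R(c["attitude"]).T
    return c["eye"]+d*((z-c["eye"][2])/d[:,2])[:,None]
def proj(c,P):
    p=(np.atleast_2d(P)-c["eye"])@q2R(c["attitude"]); K=c["mtx"]
    return np.c_[K[0,0]*p[:,0]/-p[:,2]+K[0,2],-K[1,1]*p[:,1]/-p[:,2]+K[1,2]]
def down(a):
    # tool z down; tool y (closing line) at world angle a from +y axis
    m=np.array([[np.sin(a)*-1,0,0],[0,0,0],[0,0,0]]); y=np.array([-np.sin(a),np.cos(a),0]); z=np.array([0,0,-1.]); x=np.cross(y,z)
    q=R.from_matrix(np.c_[x,y,z]).as_quat(); return np.r_[q[3],q[:3]]
E
python3 - <<'E'
from h import *
c=arm.calibration("top")
print(cast(c,[(235,243)],.06),cast(c,[(345,228)],.04),cast(c,[(303,208),(382,197),(388,240),(310,262)],.03))
w=arm.calibration("wrist"); print(w)
s=arm.read_state(); T=q2R(s["tool_rot"])
print("cam in tool",T.T@(w["eye"]-s["tcp_pos"]), T.T@q2R(w["attitude"]))
for p in ([.5,.2,.3],[.5,-.1,.32]):
  for a in(-.3,0,.3,.3+3.14159,3.14159):
    print(p,a,arm.solve_ik(p,down(a)))
E
```

```text
[[0.41045191 0.21812109 0.06      ]] [[ 0.46502759 -0.15372054  0.04      ]] [[ 0.53231121 -0.00921376  0.03      ]
 [ 0.57311125 -0.28089757  0.03      ]
 [ 0.42547901 -0.30220641  0.03      ]
 [ 0.34737743 -0.03534004  0.03      ]]
{'mtx': array([[299.78478358,   0.        , 317.48093352],
       [  0.        , 299.78478358, 202.30887953],
       [  0.        ,   0.        ,   1.        ]]), 'eye': array([0.1092726 , 0.67151167, 0.37280425]), 'attitude': array([ 0.78935975, -0.13163527, -0.09805432,  0.59158152])}
cam in tool [ 0.08310156  0.00043314 -0.13429101] [[-9.45985598e-04  9.46148311e-01  3.23732108e-01]
 [ 9.99999406e-01  1.07045758e-03 -2.06425617e-04]
 [-5.41850740e-04  3.23731721e-01 -9.46148762e-01]]
[0.5, 0.2, 0.3] -0.3 [-0.63612205  0.32665088  0.23488447  1.70939754 -0.08325196  1.1152847
  0.89424932]
[0.5, 0.2, 0.3] 0 [-0.59227392  0.32354056  0.17325776  1.70790372 -0.06106515  1.11540541
  1.16984049]
[0.5, 0.2, 0.3] 0.3 [-0.51689135  0.32037765  0.06825085  1.70530359 -0.02390126  1.11672008
  1.42917844]
[0.5, 0.2, 0.3] 3.4415899999999997 [-0.98442468  0.40119196  0.7646758   1.72039411 -0.30184273  1.14191069
 -1.40299813]
[0.5, 0.2, 0.3] 3.14159 [-1.02903478  0.42214565  0.84426263  1.7216446  -0.3417607   1.15254563
 -1.65789075]
[0.5, -0.1, 0.32] -0.3 [-0.39862802  0.31549913  0.69593974  1.7503624  -0.21922826  1.15481086
  1.63311821]
[0.5, -0.1, 0.32] 0 [-0.35655185  0.30456201  0.63225059  1.74918931 -0.19528294  1.15124351
  1.90460264]
[0.5, -0.1, 0.32] 0.3 [-0.31201683  0.29489151  0.56681651  1.74791199 -0.17193926  1.14841384
  2.17686566]
[0.5, -0.1, 0.32] 3.4415899999999997 [-0.63487885  0.44785172  1.13524918  1.75620786 -0.43168801  1.21777211
 -0.65351492]
[0.5, -0.1, 0.32] 3.14159 [-0.63956414  0.45341869  1.14753644  1.75630824 -0.43909536  1.22106679
 -0.9445502 ]
```

Run:
```python
from h import *
pi=np.pi
for i,(p,a) in enumerate([([.48,.2,.3],pi),([.52,-.15,.3],pi)]):
    arm.move_to(p,down(a)); arm.dwell(.2)
    c=arm.calibration("wrist"); im=arm.get_image("wrist"); np.savez(f"w{i}.npz",im=im,**c)
    cv2.imwrite(f"pics/w{i}.png",im[:,:,::-1])
s=arm.read_state(); print(s["t"],s["contact_force"],s["joints"])
```

```text
3.8667 [ 0.26398293 -0.19754522 -0.14554948] [-0.38736502  0.43906039  0.88395663  1.71586676 -0.36646873  1.16213279
 -0.97024385]
```

View pics/w0.png

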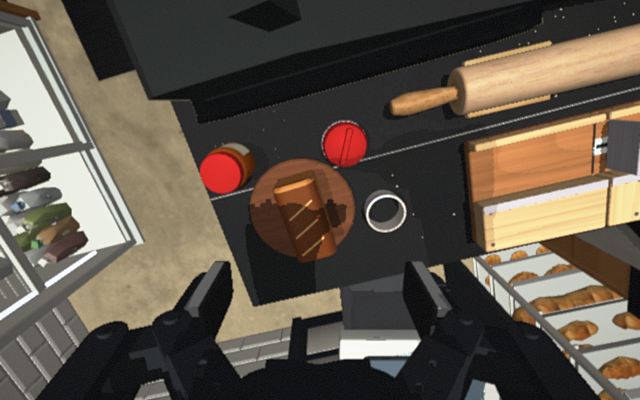

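View pics/w1.png

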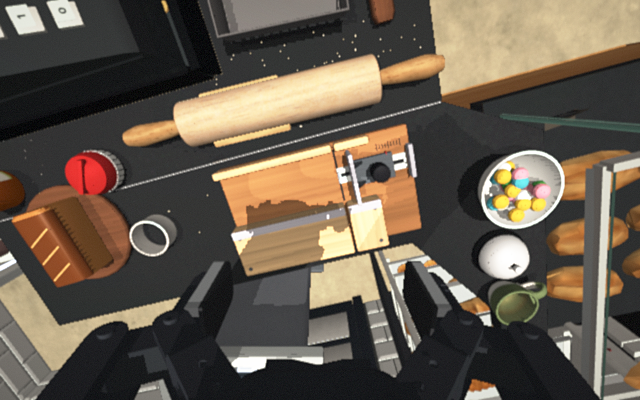

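The first wrist view shows the loaf on the board from (295,185) to (318,255), with an orange-brown end face at the far end. The second shows the guide: ledge strip from (237,240) to (345,208), knob at (380,172), stop plate at (352,180). I'll zoom in on both.

Run:
```python
import cv2,numpy as np
a=cv2.imread("pics/w0.png")[150:280,235:375]; b=cv2.imread("pics/w1.png")[120:280,205:435]
a=cv2.resize(a,None,fx=2.5,fy=2.5,interpolation=cv2.INTER_CUBIC); b=cv2.resize(b,None,fx=3.4,fy=3.4,interpolation=cv2.INTER_CUBIC)
b=b[:540]
cv2.imwrite("pics/za.png",cv2.resize(cv2.imread("pics/w0.png")[150:280,235:375],None,fx=4,fy=4,interpolation=cv2.INTER_CUBIC)); cv2.imwrite("pics/zb.png",b)
```

```text
(no output)
```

View pics/za.png

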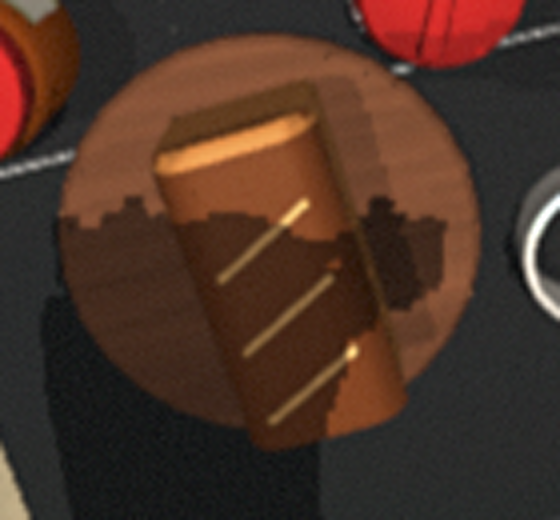

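View pics/zb.png

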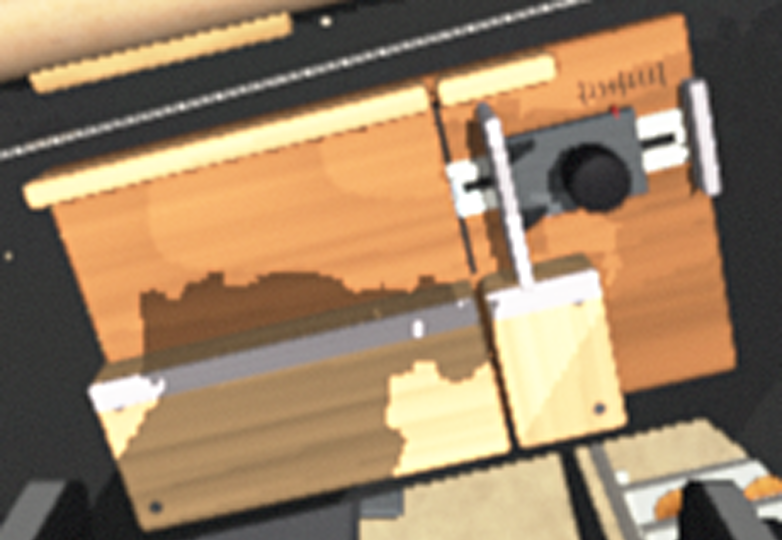

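The zoomed loaf shows a brown (heel) face at its far end, so the cut face should be at the near end. Its slash centres are at (263,241), (288,317) and (313,385). In the guide zoom the strip's end is at (92,384), the slot is at x≈500, the knob at (598,178), and the plate stands just beyond the slot, so the slide is thin.

Run:
```python
from h import *
from scipy.optimize import least_squares
w0=dict(np.load("w0.npz"));w1=dict(np.load("w1.npz"))
G=np.array([[-77,130,48],[-5,130,48],[-77,-85,48],[-5,-85,48],[81,-141,20],[-77,-141,20]])/1e3
zb=np.array([[147,531],[92,384],[626,427],[597,273],[685,12],[737,368]])/3.4+[205,120]
W=np.array([cast(w1,p,g[2])[0,:2] for p,g in zip(zb,G)])
def f(v):
    c,s=np.cos(v[2]),np.sin(v[2]); return (G[:,:2]@np.array([[c,s],[-s,c]])+v[:2]-W)
r=least_squares(lambda v:f(v).ravel(),[.46,-.15,.2]); print("guide",r.x,np.rad2deg(r.x[2])); print(f(r.x)*1e3)
g=r.x; c,s=np.cos(g[2]),np.sin(g[2]); Rg=np.array([[c,-s],[s,c]])
for n,p,z in[("knob",(598,172),.066),("plateA",(488,110),.066),("plateB",(527,285),.066)]:
    print(n,(Rg.T@(cast(w1,np.array(p)/3.4+[205,120],z)[0,:2]-g[:2]))*1e3)
za=lambda *p:np.array(p)/4+[235,150]
S=np.array([cast(w0,za(*p),.059)[0,:2] for p in[(263,241),(288,317),(313,378)]])
d=S[0]-S[2]; print("slashes",S,"yaw",np.rad2deg(np.arctan2(-d[0],d[1])))
L=np.array([cast(w0,za(*p),z)[0,:2] for p,z in[((155,162),.05),((314,112),.05),((406,402),.05),((255,440),.05),((170,121),.012),((314,81),.012)]])
print("corners",L)
for i,j in((2,1),(3,0)): d=L[j]-L[i];print(np.rad2deg(np.arctan2(-d[0],d[1])),np.linalg.norm(d))
print(L[:4].mean(0))
ctr=L[:4].mean(0); u=(L[1]-L[2]);u/=np.linalg.norm(u)
sc=arm.calibration("scene"); im=cv2.imread("pics/scene0.png")[:,:,::-1]
for k in(-1,1):
    P=np.r_[ctr+u*k*.055,.037]; uv=proj(sc,P)[0].round().astype(int); print(k,uv,im[uv[1]-1:uv[1]+2,uv[0]-1:uv[0]+2].mean((0,1)))
cr=im[150:210,195:260]; cv2.imwrite("pics/sl.png",cv2.resize(cr[:,:,::-1],None,fx=8,fy=8,interpolation=cv2.INTER_CUBIC))
for x,y in[(-70,0),(-76,0),(-80,0),(-37,15)]:
    p=Rg@np.array([x,y])/1e3+g[:2]
    for a in(0,np.pi,np.pi/2,-np.pi/2): print(x,y,p,a,arm.solve_ik(np.r_[p,.07],down(g[2]+a)) is not None,arm.solve_ik(np.r_[p,.2],down(g[2]+a)) is not None)
```

```text
guide [ 0.46179266 -0.15079574  0.24396358] 13.978083386641773
[[-0.63726902  2.14265869]
 [-1.05471001  1.8700588 ]
 [ 0.47672653 -1.16083437]
 [ 2.05189609 -0.69626972]
 [-0.05266719 -0.89138948]
 [-0.78397641 -1.26422391]]
knob [ 38.56116558 -88.60052641]
plateA [ 70.63074291 -54.0270196 ]
plateB [  1.60828887 -54.59356878]
slashes [[0.42444005 0.22340529]
 [0.39682277 0.2153651 ]
 [0.37375084 0.20693514]] yaw -71.9997672655314
corners [[0.44920675 0.25951269]
 [0.46640163 0.20635472]
 [0.35968371 0.17381861]
 [0.34426886 0.22818009]
 [0.45341079 0.2591277 ]
 [0.46823219 0.206831  ]]
-73.04460781280646 0.11156753517745015
-73.37530284797869 0.10951571804731688
[0.40489024 0.21696653]
-1 [216 195] [166.44444444 156.77777778 133.44444444]
1 [238 170] [126.44444444  64.33333333  17.66666667]
-70 0 [ 0.39386548 -0.16770429] 0 True True
-70 0 [ 0.39386548 -0.16770429] 3.141592653589793 True True
-70 0 [ 0.39386548 -0.16770429] 1.5707963267948966 True True
-70 0 [ 0.39386548 -0.16770429] -1.5707963267948966 True True
-76 0 [ 0.38804315 -0.1691536 ] 0 True True
-76 0 [ 0.38804315 -0.1691536 ] 3.141592653589793 True True
-76 0 [ 0.38804315 -0.1691536 ] 1.5707963267948966 True True
-76 0 [ 0.38804315 -0.1691536 ] -1.5707963267948966 True True
-80 0 [ 0.3841616 -0.1701198] 0 True True
-80 0 [ 0.3841616 -0.1701198] 3.141592653589793 True True
-80 0 [ 0.3841616 -0.1701198] 1.5707963267948966 True True
-80 0 [ 0.3841616 -0.1701198] -1.5707963267948966 True True
-37 15 [ 0.42226503 -0.1451773 ] 0 True True
-37 15 [ 0.42226503 -0.1451773 ] 3.141592653589793 True True
-37 15 [ 0.42226503 -0.1451773 ] 1.5707963267948966 True True
-37 15 [ 0.42226503 -0.1451773 ] -1.5707963267948966 True True
```

View pics/sl.png

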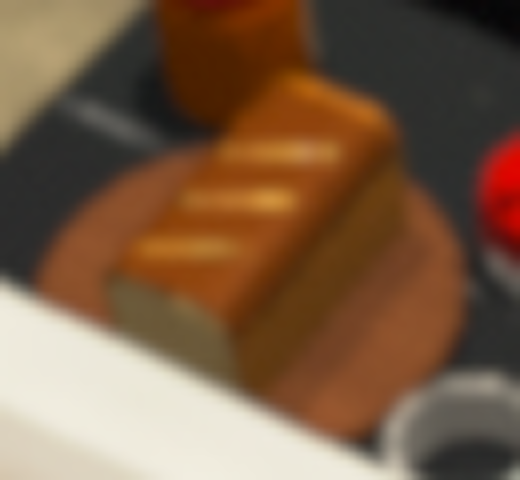

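The scene crop shows the cream cut face at the near end, so the cut end points towards the robot. The loaf's yaw is about -73.5° and its centre is about (0.409, 0.217), now allowing for the 12 mm board. First job is the slide.

```bash
cat >> h.py <<'E'
g=np.array([.46179,-.15080,.24396])
Rg=R.from_euler('z',g[2]).as_matrix()
def W(x,y,z): return Rg@np.array([x,y,0])/1e3+[g[0],g[1],z/1e3]   # guide mm -> world m
def inG(p): return (Rg.T@(np.asarray(p)-[g[0],g[1],0]))*1e3
def st(msg=""):
    s=arm.read_state(); print(msg,"t%.1f"%s["t"],"guide",inG(s["tcp_pos"]).round(1),"F",(Rg.T@s["contact_force"]).round(1),"op %.4f"%s["opening"],"gf %.1f"%s["grasp_force"]); return s
E
python3 - <<'E'
from h import *
w0=dict(np.load("w0.npz")); Rl=R.from_euler('z',-73.5,degrees=True).as_matrix()
for n,p,z in(("jar",(221,173),.077),("timer",(345,144),.052),("cutter",(385,213),.03)):
    print(n,(Rl.T@(cast(w0,p,z)[0]-[.409,.217,0]))*1e3)
a=g[2]-np.pi/2
arm.grip(.038,40)
arm.move_to(W(34,-88.5,130),down(a)); st("above")
arm.line_to(W(34,-88.5,46),speed=.12); s0=st("down")
arm.grip(.0,40); st("gripped")
f0=(Rg.T@arm.read_state()["contact_force"])[1]
for k in range(1,30):
    arm.line_to(W(34,-88.5-2*k,46),speed=.04); s=arm.read_state(); F=(Rg.T@s["contact_force"])[1]-f0
    if abs(F)>12: break
st("end %d"%k)
E
```

```text
jar [-77.43373932  96.38395356  77.        ]
timer [77.5220194  83.49129024 52.        ]
cutter [108.73596973 -31.65124323  30.        ]
above t5.9 guide [ 34.3 -88.5 130.3] F [-0.9  0.5 -0.3] op 0.0382 gf 0.0
down t6.8 guide [ 34.3 -88.8  46.5] F [-0.1 -0.7 -0.1] op 0.0377 gf 0.0
gripped t7.0 guide [ 33.  -89.   47.1] F [-5.3  0.8  6.6] op 0.0230 gf 38.9
end 12 t10.1 guide [  33.  -107.2   46.8] F [-5.2 17.6 18.2] op 0.0229 gf 40.3
```

The slide stopped hard at about -107 mm, and the knob's centre matches the spec frame to within 1 mm. Next is the loaf.

Run:
```python
from h import *
arm.grip(.04); arm.line_to(W(33,-107,46),speed=.1); st("released")
arm.line_to(W(33,-107,150),speed=.2)
a=np.deg2rad(-73.5-90); c=np.array([.409,.217,0])
arm.grip(.074,30)
arm.move_to(c+[0,0,.2],down(a)); arm.line_to(c+[0,0,.036],speed=.15); st("at loaf")
arm.grip(.0,30); s=st("grip"); print(s["tcp_pos"])
arm.line_to(s["tcp_pos"]+[0,0,.12],speed=.12); arm.dwell(.3); s=st("lift")
cal=arm.calibration("wrist"); im=arm.get_image("wrist"); cv2.imwrite("pics/lift.png",im[:,:,::-1]); np.savez("lift.npz",im=im,**cal,tp=s["tcp_pos"],tr=s["tool_rot"])
```

```text
released t10.6 guide [  33.  -106.6   46. ] F [ 0.2 -0.2 -0.2] op 0.0403 gf 0.0
at loaf t14.9 guide [ 37.9 369.6  36.5] F [-0.7 -0.3 -0.5] op 0.0742 gf 0.0
grip t15.2 guide [ 38.  369.8  36.7] F [-0.6 -0.9  5.4] op 0.0555 gf 31.3
[0.40932059 0.21723703 0.03674403]
lift t16.6 guide [ 37.9 369.7 156.5] F [-0.1  0.6 -3.4] op 0.0556 gf 32.5
```

View pics/lift.png

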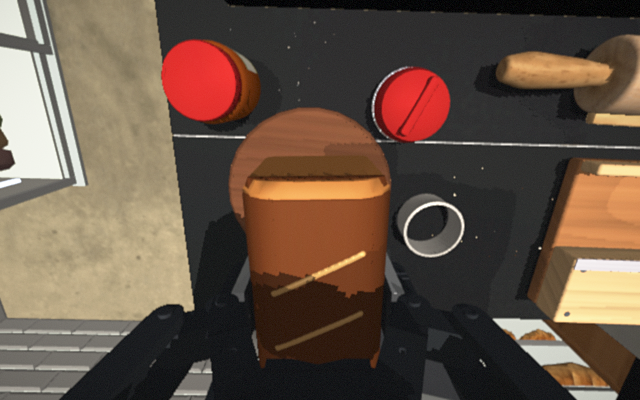

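The loaf hangs square in the jaws, heel towards the camera (top edge near row 180) and crown up. The neighbouring objects have not moved. Now I place it on the ledge.

Run:
```python
from h import *
L=dict(np.load("lift.npz")); T=q2R(L["tr"])
for p,dz in(((315,178),.0253),((315,157),-.0247)):
    P=cast(L,p,L["tp"][2]+dz)[0]; print("heel in tool",(T.T@(P-L["tp"])*1e3).round(1))
a1=g[2]-np.pi/2; a0=np.deg2rad(-163.5); p0=arm.read_state()["tcp_pos"]; y0=15
p1=W(-36,y0,175)
for k in(.5,1):
    arm.line_to(p0+(p1-p0)*k,down(a0+(a1-a0)*k),speed=.15); 
st("over ledge")
arm.line_to(W(-36,y0,80),speed=.15); arm.dwell(.2); s=st("low"); f0=s["contact_force"][2]
for z in np.arange(78,66,-1):
    arm.line_to(W(-36,y0,z),speed=.05); s=arm.read_state()
    if s["contact_force"][2]-f0>2.5: break
st("touch z%.0f"%z)
```

```text
heel in tool [ 56.2  -1.2 -25.3]
heel in tool [55.  -1.6 24.7]
over ledge t19.4 guide [-35.9  15.7 174.9] F [-0.2  0.2 -4.9] op 0.0559 gf 32.4
low t20.4 guide [-35.5  14.8  80.8] F [-0.3  0.1 -4.2] op 0.0553 gf 32.5
touch z72 t22.1 guide [-36.   15.   72.7] F [-2.8  1.6 11.6] op 0.0555 gf 34.4
```

Run:
```python
from h import *
arm.grip(.074); arm.dwell(.2); st("open")
arm.line_to(W(-36,15,170),speed=.2)
arm.move_to(W(-86,15,170),down(g[2]+np.pi)); arm.grip(.06)
arm.line_to(W(-86,15,69),speed=.15); st("behind")
arm.line_to(W(-62,15,69),speed=.06); st("pushing")
for x in range(-60,-32,2):
    arm.line_to(W(x,15,69),speed=.03); st(str(x))
arm.dwell(.5)
arm.line_to(W(-70,15,110),speed=.15)
arm.line_to(W(-30,15,190),speed=.2); arm.dwell(.2)
c=arm.calibration("wrist"); im=arm.get_image("wrist"); cv2.imwrite("pics/bed.png",im[:,:,::-1]); np.savez("bed.npz",im=im,**c); st("pic")
```

```text
open t22.6 guide [-36.   15.   71.9] F [ 0.4 -0.2  0.4] op 0.0740 gf 0.0
behind t25.5 guide [-86.   14.7  69.3] F [ 0.5 -0.6 -0.8] op 0.0599 gf 0.0
pushing t26.1 guide [-61.4  15.   69. ] F [0.  0.2 0.8] op 0.0600 gf 0.0
-60 t26.3 guide [-59.9  14.9  69. ] F [-1.  -0.3 -0.1] op 0.0600 gf 0.0
-58 t26.6 guide [-58.4  15.   69. ] F [-2.9  0.7  1.8] op 0.0599 gf 1.6
-56 t26.8 guide [-56.2  15.   68.9] F [-3.   0.2  2.4] op 0.0597 gf 1.7
-54 t27.1 guide [-53.8  15.1  69. ] F [-2.3  0.6  2.4] op 0.0602 gf 1.3
-52 t27.3 guide [-51.7  15.1  69. ] F [-2.7  0.5  1. ] op 0.0602 gf 1.1
-50 t27.6 guide [-49.8  15.   69. ] F [-2.7  0.7  0.7] op 0.0599 gf 1.2
-48 t27.8 guide [-47.8  15.   69. ] F [-2.8  0.6  1.4] op 0.0604 gf 1.4
-46 t28.1 guide [-45.6  14.9  69. ] F [-1.9  0.7  0.9] op 0.0602 gf 0.8
-44 t28.3 guide [-43.8  14.9  69. ] F [-2.3 -0.1  2.9] op 0.0596 gf 1.4
-42 t28.6 guide [-41.2  14.8  69. ] F [ 0.1 -0.2  0.6] op 0.0601 gf 0.0
-40 t28.8 guide [-39.6  15.   69. ] F [-0.2 -0.1 -0.3] op 0.0596 gf 0.0
-38 t29.1 guide [-37.8  15.   69. ] F [0.1 0.3 0.1] op 0.0600 gf 0.0
-36 t29.3 guide [-35.8  15.   69. ] F [-0.3 -1.1  0.1] op 0.0596 gf 0.0
-34 t29.6 guide [-33.9  15.   69. ] F [-0.   0.1  0.4] op 0.0601 gf 0.0
pic t31.4 guide [-30.8  15.2 189.2] F [ 0.  -1.2  0.3] op 0.0600 gf 0.0
```

View pics/bed.png

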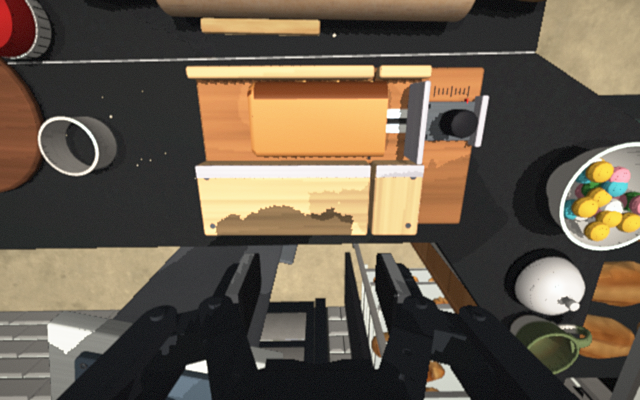

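The loaf lies on its side in the bed, crown to the fence, from about (251,83) to (387,157). The plate is at column ~417, still against the end stop.

Run:
```python
from h import *
b=dict(np.load("bed.npz"))
for p in((251,83),(251,157),(387,157),(385,83)): print(inG(cast(b,p,.076)[0]).round(1))
def push(start,d,F,n,ax):
    arm.line_to(start,speed=.12); arm.dwell(.2); f0=(Rg.T@arm.read_state()["contact_force"])[ax]
    for k in range(1,n):
        arm.line_to(start+d*k,speed=.05); s=arm.read_state(); f=(Rg.T@s["contact_force"])[ax]-f0
        if f*-np.sign((Rg.T@d)[ax])*-1< -F or abs(f)>F: break
    st("stop k=%d"%k)
ex,ey=Rg[:,0],Rg[:,1]
# crown push towards ledge
arm.line_to(W(76,12,170),speed=.2); push(W(76,12,58),-.0015*ex,6,20,0)
arm.line_to(W(78,12,58),speed=.1); arm.line_to(W(78,12,150),speed=.2)
# heel push towards stop
arm.grip(0.0); arm.line_to(W(24,100,140),speed=.2); push(W(24,98,44),-.002*ey,8,40,1)
arm.line_to(W(24,90,44),speed=.1); arm.line_to(W(24,90,150),speed=.2)
# crown again
arm.grip(.05); arm.line_to(W(76,-16,170),speed=.2); push(W(76,-16,58),-.0015*ex,6,20,0)
arm.line_to(W(78,-16,58),speed=.1); arm.line_to(W(78,-16,150),speed=.2)
arm.line_to(W(-20,15,190),speed=.2); arm.dwell(.2)
c=arm.calibration("wrist"); im=arm.get_image("wrist"); np.savez("fin.npz",im=im,**c); st("pic")
cr=im[40:240,180:500]; cv2.imwrite("pics/fin.png",cv2.resize(cr[:,:,::-1],None,fx=2.5,fy=2.5,interpolation=cv2.INTER_CUBIC))
```

```text
[65.  66.6 76. ]
[ 8.  70.8 76. ]
[  7.8 -41.9  76. ]
[ 64.9 -36.1  76. ]
stop k=9 t35.7 guide [64.4 12.1 58.4] F [9.1 1.8 1.2] op 0.0602 gf 4.4
stop k=21 t44.2 guide [23.8 57.5 43.9] F [-0.5  8.6  5.2] op -0.0000 gf 4.3
stop k=9 t50.2 guide [ 64.6 -16.   58.4] F [ 7.5  0.5 -1. ] op 0.0501 gf 3.9
pic t52.1 guide [-19.5  14.8 189.5] F [-0.1 -0.4  0.4] op 0.0501 gf 0.0
```

View pics/fin.png

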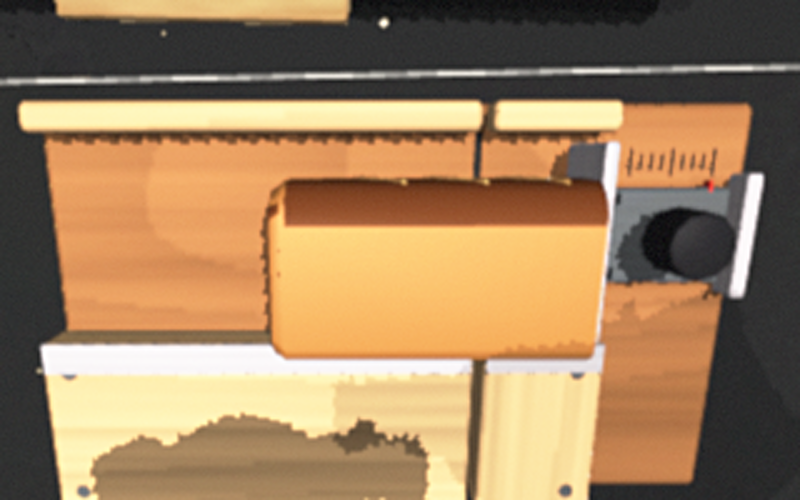

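The loaf sits with its base tight on the ledge, its crown to the fence and its cut face against the plate at about (605,250). The slide foot touches its end stop at about (735,240). I'm handing it in.

```bash
python3 -c "
from rig import arm
print(arm.sign_off())"
```

```text
the job is handed in; nothing more can be done
None
```

The job is handed in, with about 52 s of the 72 s used: the slide is hard out at its end stop, and the loaf was set upright on the ledge, let go, then rolled over the edge into the bed. It now lies base along the ledge, crown to the fence and cut face against the stop plate; I moved nothing else.

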